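# Rock the vial sorter's seesaw gate and feed the waiting vial down the other chute

### The arm

A 6-joint arm with a two-finger parallel gripper is mounted at the origin on a cart in front of the work surface, level with it; the furniture and walls round the work are solid. World frame = base frame: x ahead of the robot, y to its left, z up, the work surface at z = 0. Lengths are in mm, angles in rad, forces in N, time in s.
With the tool pointing down it reaches from about 350 to 975 mm from the base axis. Payload 7.1 kg.
Tool frame: the origin (TCP) lies at the centre of the arm's flange, where the gripper is bolted on; the fingertips stand 182 mm ahead of it and the grasp point (between the pads) lies 163 mm ahead of it; x points along the fingers, y is the direction in which the jaws open and shut, and the axes are right-handed (so a half turn about x gives the same grasp; the last joint's range is limited). The gripper opens to 88 mm and grips with 3 to 60 N. Pads are 20 mm wide; open, the fingers measure 115 mm over their backs; the gripper's body (75 mm by 178 mm) begins 61 mm behind the grasp point.
Start: joints at [-1.288, 0.423, 1.63, -0, 1.089, -0.019], TCP at [185.793, -596.731, 404.675] pointing down, gripper open.
Joint ranges: [-3, 3], [-0.9, 2.11], [0.09, 2.58], [-1.31, 4.45], [0.11, 2.69], [-2.54, 2.54]. Speed limits (rad/s): [2.39, 2.39, 3.01, 3.14, 3.14, 3.14].

### API

Orientations are given as a rotation vector (axis times angle).
In Python, from workcell import readout, viewer, workorder, models gives the robot as it stands. The module is installed in compiled form; this text tells all that it offers.
- The arm moves only by the tool apply_moves, never from a script. Its argument "commands" is a list that holds one entry, the list of rows, each a list of 4 numbers: the shift along the world's x, y, z in m, then the turn about the world's z in rad. A call has 1 to 8 rows; each row is the pose to reach, as a shift and turn from the pose commanded when the call began; what a row does not reach only later rows make up. A row lasts 1/8 s, in which the tool goes at most 62.5 mm and 10.7 degrees, less where a joint would pass 70% of its speed; a pose out of reach is approached as far as the arm can. A call with a gripper value outside its range is refused whole. "gripper" is the finger opening in m, from 0 to 0.0878, set as the call begins (left out, the last holds). The fingers move at their own pace and stop on an object; the grip force is fixed at half the most. Time passes only in rows, so rows that repeat a pose let the fingers close. It gives the time, the measured TCP pose, the force and the opening at its end, in the units of the state.
- readout.get_obs(): the state, without advancing time (a new reading comes with each control period).
- viewer.get_image(name): name is "scene" or "top" or "wrist"; returns a dict with "color" (480x640x3 uint8, red, green, blue), "vertical_fov" (degrees; the focal length in pixels is half the picture's height over the tangent of half this angle, whatever the lens; pixels are square), "cx", "cy" (the principal point, pixels), "rvec" (rotation vector, rad) and "tvec" (3), from world to camera coordinates, as OpenCV has them. Camera axes: x right, y down, z forward; pixel columns grow to the right and rows downward; lengths in mm; the calibration is good to about 2 mm. A picture is of the moment at which its call begins. There is no depth.
- workorder.close_job(): hands the job in, once; it reports no verdict.
Trained networks look in the newest picture that a camera, given by its name, has taken for a name from the list of things; names that differ only in an ending like _2 or _b are one class to them, and where a whole thing is asked for, a point or a joint stands for the part that bears it (a point fixed in the world has none). Each returns a list of dicts, best first, with "conf" (0 to 1); they miss things now and then, are a little off and sometimes report something else, mostly with a low value. They report only what shows in the picture. A call takes as long as a camera call.
- models.search_frame(camera, label): "position" ([x, y, z] in mm, in world coordinates, good to about 4 mm: the middle of the surface that is visible of it).
- models.place_of(camera, label): "position" ([x, y, z] in mm, in world coordinates, good to about 4 mm: a listed point, or the origin of a listed thing).
The state is a dict: "t": time; "qpos": joint angles; "qvel": joint speeds; "joint_torque": joint torques, N m; "ee_pos": TCP position; "orientation": TCP orientation; "ft_force": force on the tool from outside, world axes, zero at the start; "moment": the same for the moment, N m; "width": finger opening in mm.
Only numpy, scipy, OpenCV 4.12 (cv2) and the standard library are available. Lean on these libraries where they do the work, as an engineer would, in place of code of your own. Each camera call takes 0.05 s, during which the arm holds its last target.

### The job

The seesaw gate of the vial sorter now leans down to one side; with a fingertip press its raised end down until the gate rocks over its pivot and stays down on the other side. Then push the red-capped vial off the cradle above the gate, with the finger and towards the side that is now low, and let it roll by itself down that chute into the tray. Do not grasp or lift anything, and leave the other things behind the sorter alone.

Things in the scene. Friction and masses are not known exactly. Their poses are not given: they have to be found in the camera images.
- sorter: Vial sorter fixed to the worktop, 92 x 364 mm grey base. Origin: centre of its underside. z up; y runs along the gate and trays (+y = left, blue tray mat; -y = right, orange mat). White seesaw gate in the middle; beyond each end a steep chute and a short tray just long enough for one vial to lie across (clear side walls 56 mm high at x = +-33.5, |y| = 111 to 176 mm; end wall 50 mm high at |y| = 174 mm).
- gate (a joint): Gate tilt (rad) about the sorter's x axis, pivot 75 mm above the worktop. +0.25: left end down on its stop; -0.25: right end down. Starts at rest on either stop. A dark weight behind it (sorter x = +46 to +62 mm, top 140 mm high) makes it over-centre: pushed past level it falls to the other stop and stays. About 1 N on the raised end tips it; it may be pressed to its stop.
- gate_left_end (a point): Middle of the yellow press pad at the left (+y) end of the gate, on its floor's top, 94 mm from the pivot. The gate is a white trough 216 mm long, 66 mm wide over two flanges (3 mm thick, 10 mm above the floor, 60 mm clear between). The pad is about 101 mm above the worktop when raised, 55 mm when down.
- gate_right_end (a point): The same point on the yellow press pad at the right (-y) end.
- cradle (a point): Point 112 mm above the worktop, over the pivot, under the waiting vial. The cradle is a slippery fixed bridge 18 mm wide: two steel bars along x, 13 mm apart (tops at 113.5 mm), in whose groove the vial lies; end guides at x = +-30 mm, 42 mm long in y, tops at 124 mm, on uprights at x = +-40 mm. Pushed along y with under 1 N the vial climbs over a bar, falls about 40 mm onto the gate and rolls.
- vial_middle (a point): Middle of the red-capped vial, on its axis. Glass, 26 mm in diameter, 54 mm long, 20 to 37 g, lying in the cradle along the sorter's x, its middle 125 mm and its top 138 mm above the worktop. It rests in the cradle's groove and stays there until pushed.
- left_tray (a point): Centre of the floor (top of the soft blue mat, 9 mm above the worktop) of the left (+y) tray.
- right_tray (a point): Centre of the floor (top of the soft orange mat, 9 mm above the worktop) of the right (-y) tray.
- green_vial: Bystander: standing vial with a green cap, 26 mm diameter, 54 mm high, behind the sorter; origin at the centre of its underside. Leave alone.
- iodine_bottle: Bystander: brown bottle with yellow cap, 48 mm diameter, 105 mm high, behind the sorter; origin at the centre of its underside. Leave alone.
- steel_cup: Bystander: steel cup, 56 mm diameter, 64 mm high, behind the sorter; origin at the centre of its underside. Leave alone.
- vial: The same red-capped vial; this origin is the centre of its flat bottom, 25 mm from its middle; its own z runs along its axis to the cap.

How it is judged:
By the outcome, as a careful person would: the job done as asked, in the order asked, and still so for the second after the job is handed in, with the robot touching nothing.
It also fails if it takes over 48 s, if anything falls off the work surface, if the arm or the gripper's body presses on something with over 40 N, if the wrist force passes 120 N, or if a joint passes its speed limit or range.

## Working session

There is one attempt and no reset: what is moved stays moved. The work goes in short steps, Python scripts to look and compute and a tool call to move; the robot and the scene stay as the last step left them, time stands still between calls to the robot, and variables do not carry over. Pictures are saved under pics/ and viewed, and the job is handed in when it is done.

Besides the shell and the picture viewer there is one more tool, called as name(argument=value, ...) on one line, values as JSON. apply_moves: Moves the arm, as the interface text tells. Its arguments: {"type":"object","properties":{"commands":{"type":"array","items":{"type":"array","items":{"type":"array","items":{"type":"number"}}}},"gripper":{"type":"number"}},"required":["commands"]}

```bash
mkdir -p pics; cat > h.py <<'E'
import numpy as np, cv2
from workcell import readout, viewer, workorder, models
def snap(cam,name):
    im=viewer.get_image(cam); cv2.imwrite(f'pics/{name}.png',im['color'][:,:,::-1]); 
    return im
def K(im):
    f=240/np.tan(np.radians(im['vertical_fov']/2)); return np.array([[f,0,im['cx']],[0,f,im['cy']],[0,0,1.]])
def proj(im,p):
    return cv2.projectPoints(np.array(p,float).reshape(-1,3),np.array(im['rvec'],float),np.array(im['tvec'],float),K(im),None)[0].reshape(-1,2)
def ray(im,u,v,z):
    R=cv2.Rodrigues(np.array(im['rvec'],float))[0]; t=np.array(im['tvec'],float)
    c=-R.T@t; d=R.T@np.linalg.inv(K(im))@[u,v,1]; return c+d*(z-c[2])/d[2]
E
python3 - <<'E'
from h import *
for c in ['scene','top']:
    im=snap(c,c+'0')
    R=cv2.Rodrigues(np.array(im['rvec'],float))[0]; print(c,(-R.T@im['tvec']).round(),im['vertical_fov'])
    for l in ['sorter','gate_left_end','gate_right_end','cradle','vial_middle','left_tray','right_tray','vial','iodine_bottle','steel_cup','green_vial']:
        print(l,[(np.round(d['position']),round(d['conf'],2)) for d in models.place_of(c,l)[:2]])
o=readout.get_obs();print(o['t'],o['ee_pos'],o['orientation'],o['ft_force'],o['width'])
E
```

```text
scene [239. 659. 592.] 51.179274152675276
sorter [(array([556., -10.,  -0.]), 0.86)]
gate_left_end [(array([581.,  81., 104.]), 0.8)]
gate_right_end [(array([ 540., -109.,   52.]), 0.58)]
cradle [(array([560., -20., 112.]), 0.71)]
vial_middle [(array([557., -15., 127.]), 0.59)]
left_tray [(array([594., 138.,   7.]), 0.71)]
right_tray []
vial []
iodine_bottle [(array([ 683., -146.,    2.]), 0.78), (array([559., -17., 115.]), 0.47)]
steel_cup [(array([719., -26.,   1.]), 0.91)]
green_vial [(array([715.,  76.,  -0.]), 0.83)]
top [ 576.   70. 1091.] 47.54515550695163
sorter [(array([562., -14.,   2.]), 0.89)]
gate_left_end [(array([580.,  70., 104.]), 0.69)]
gate_right_end [(array([ 542., -105.,   54.]), 0.89)]
cradle [(array([561., -12., 113.]), 0.59)]
vial_middle [(array([560., -13., 125.]), 0.95)]
left_tray [(array([592., 140.,  10.]), 0.86)]
right_tray [(array([ 525., -171.,    4.]), 0.94)]
vial [(array([532., -11., 129.]), 0.71)]
iodine_bottle [(array([ 683., -149.,   -1.]), 0.72), (array([ 544., -100.,   55.]), 0.61)]
steel_cup [(array([720., -32.,  -0.]), 0.98)]
green_vial [(array([715.,  82.,  -2.]), 0.58)]
1.2 [ 185.78056227 -596.73116929  404.66517958] [ 2.05896601  0.31307097 -2.05899532] [-0.44585162  0.44882007  1.33966919] 87.66798183893155
```

View pics/scene0.png

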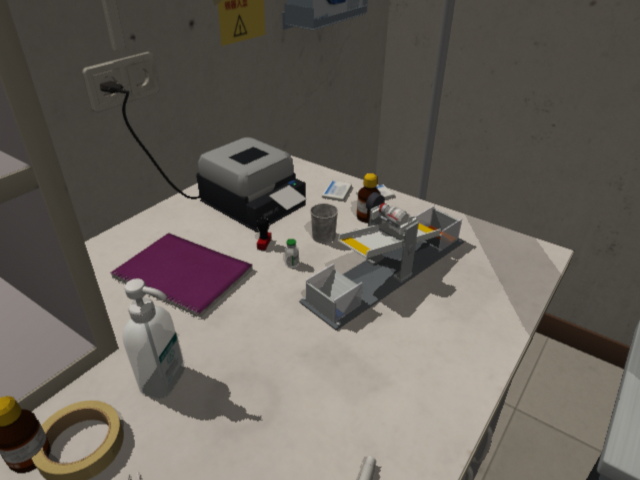

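View pics/top0.png

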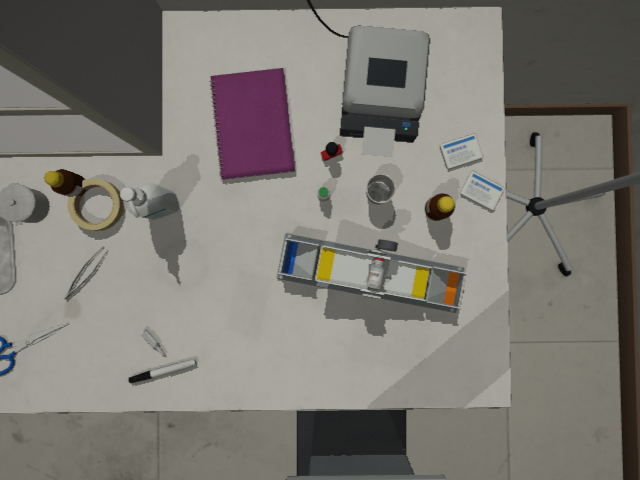

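```bash
python3 - <<'E'
from h import *
from scipy.spatial.transform import Rotation as Ro
im=viewer.get_image('top')
c=im['color'][220:325,265:480,::-1]
def S(yaw,cx,cy,p): 
    p=np.array(p,float).reshape(-1,3);R=Ro.from_euler('z',yaw).as_matrix();return p@R.T+[cx,cy,0]
big=cv2.resize(c,None,fx=3.7,fy=3.7,interpolation=cv2.INTER_CUBIC)
for yaw,col in((-.21,(0,255,0)),):
    P=[[sx*46,sy*182,8] for sx,sy in((-1,-1),(1,-1),(1,1),(-1,1))]
    P+=[[0,94,101],[0,-94,55],[0,0,138],[0,142,9],[0,-142,9]]
    for u,v in proj(im,S(yaw,560.5,-13,P)): cv2.drawMarker(big,(int((u-265+.5)*3.7),int((v-220+.5)*3.7)),col,0,10,1)
cv2.imwrite('pics/z0.png',big)
o=readout.get_obs();print(Ro.from_rotvec(o['orientation']).as_matrix().round(3))
E
```

```text
[[-0.     0.297 -0.955]
 [ 0.    -0.955 -0.297]
 [-1.    -0.     0.   ]]
```

View pics/z0.png

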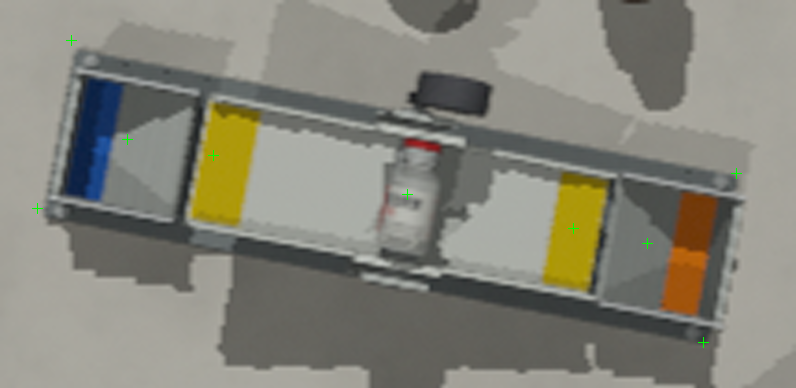

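apply_moves(commands=[[[0.028, 0.048, 0, 0.13], [0.056, 0.096, 0, 0.27], [0.084, 0.144, 0, 0.4], [0.112, 0.192, 0, 0.53], [0.14, 0.24, 0, 0.67], [0.168, 0.288, 0, 0.8], [0.196, 0.336, 0, 0.93], [0.224, 0.384, 0, 1.068]]], gripper=0)

```text
t: 2.25
ee_pos: [410.5, -211.1, 405.0]
orientation: [1.353, 1.109, -1.352]
ft_force: [0.1, -1.1, -0.5]
width: 11.3
```

apply_moves(commands=[[[0.028, 0.048, 0, 0], [0.056, 0.096, 0, 0], [0.084, 0.144, 0, 0], [0.112, 0.192, 0, 0], [0.14, 0.24, -0.005, 0], [0.16, 0.275, -0.02, 0], [0.167, 0.287, -0.05, 0], [0.167, 0.287, -0.075, 0]]])

```text
t: 3.25
ee_pos: [577.2, 75.6, 328.7]
orientation: [1.355, 1.108, -1.354]
ft_force: [0.6, 0.2, -1.1]
width: 0.6
```

```bash
python3 - <<'E'
from h import *
o=readout.get_obs();print(o['ee_pos'],o['ft_force'],o['width'])
snap('wrist','w1');snap('top','t1');im=snap('scene','s1')
cv2.imwrite('pics/s1z.png',cv2.resize(im['color'][130:340,280:490,::-1],None,fx=2.8,fy=2.8))
E
```

```text
[577.19970758  75.59380901 328.71109238] [ 0.5858263   0.17940386 -1.11739296] 0.5995545833877727
```

View pics/s1z.png

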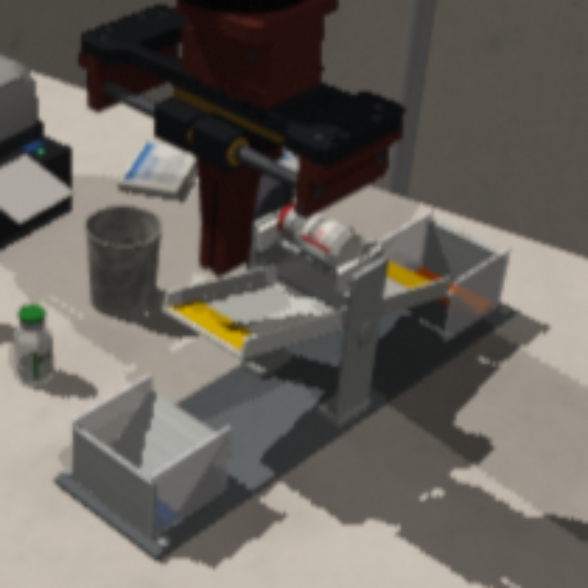

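View pics/w1.png

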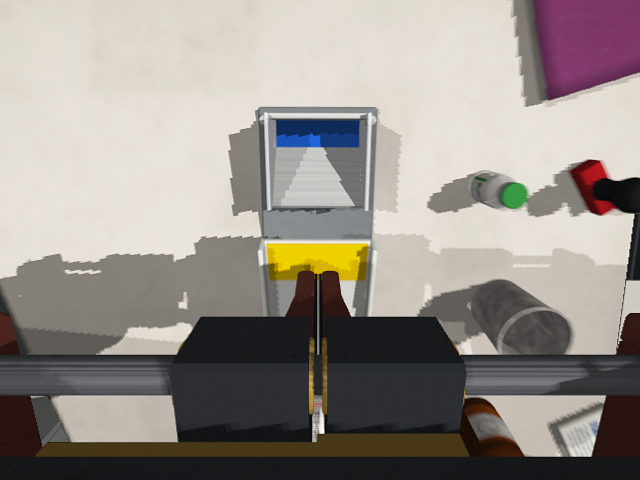

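apply_moves(commands=[[[0, 0, -0.02, 0], [0, 0, -0.035, 0], [0, 0, -0.045, 0], [0, 0, -0.053, 0], [0, 0, -0.061, 0], [0, 0, -0.069, 0], [0, 0, -0.077, 0], [0, 0, -0.082, 0]]])

```text
t: 4.4
ee_pos: [576.7, 74.3, 247.0]
orientation: [1.355, 1.108, -1.356]
ft_force: [0.4, 0.1, 0.6]
width: 0.3
```

```bash
python3 - <<'E'
from h import *
o=readout.get_obs();print(o['ee_pos'],o['ft_force'],o['width'])
im=snap('scene','s2')
cv2.imwrite('pics/s2z.png',cv2.resize(im['color'][130:340,280:490,::-1],None,fx=2.8,fy=2.8))
E
```

```text
[576.680869    74.27095993 247.02257094] [0.43820077 0.11840297 0.64206604] 0.28582983252163346
```

View pics/s2z.png

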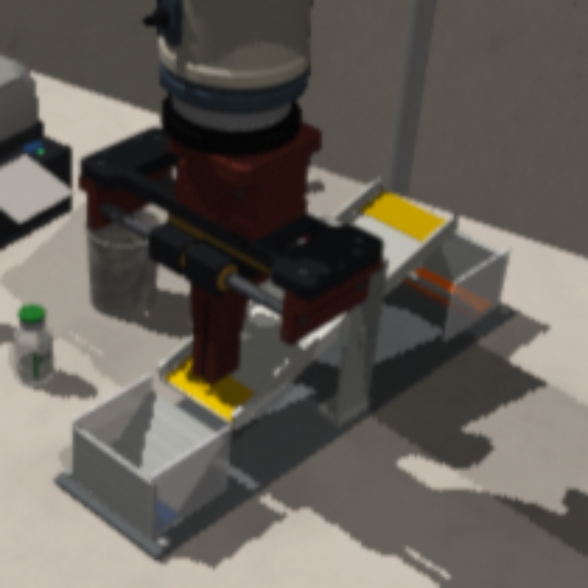

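apply_moves(commands=[[[0, 0, 0.03, 0], [0, 0, 0.07, 0], [0, 0, 0.11, 0], [-0.006, -0.03, 0.115, 0], [-0.013, -0.065, 0.115, 0], [-0.021, -0.1, 0.115, 0], [-0.027, -0.13, 0.115, 0], [-0.029, -0.14, 0.1, 0]]])

```text
t: 5.45
ee_pos: [547.9, -67.0, 348.2]
orientation: [1.358, 1.104, -1.355]
ft_force: [0.4, -0.3, 0.6]
width: 0.4
```

```bash
python3 - <<'E'
from h import *
o=readout.get_obs();print(o['ee_pos'],o['ft_force'],o['width'])
im=snap('scene','s3')
cv2.imwrite('pics/s3z.png',cv2.resize(im['color'][130:340,280:490,::-1],None,fx=2.8,fy=2.8))
snap('wrist','w3')
for c in['scene','top','wrist']:
  for l in['vial_middle','cradle','gate_left_end']:
    print(c,l,[(np.round(d['position']),round(d['conf'],2)) for d in models.place_of(c,l)[:2]])
E
```

```text
[547.93035362 -67.03739441 348.22303668] [ 0.4101109  -0.27422999  0.59038516] 0.4396845247254082
scene vial_middle [(array([560., -18., 122.]), 0.7), (array([580.,  77.,  55.]), 0.48)]
scene cradle [(array([559., -21., 119.]), 0.81)]
scene gate_left_end [(array([578.,  80.,  57.]), 0.97)]
top vial_middle [(array([560., -14., 125.]), 0.38)]
top cradle [(array([560., -14., 114.]), 0.63)]
top gate_left_end []
wrist vial_middle [(array([553., -18., 126.]), 0.85)]
wrist cradle []
wrist gate_left_end [(array([577.,  73.,  53.]), 0.9)]
```

View pics/s3z.png

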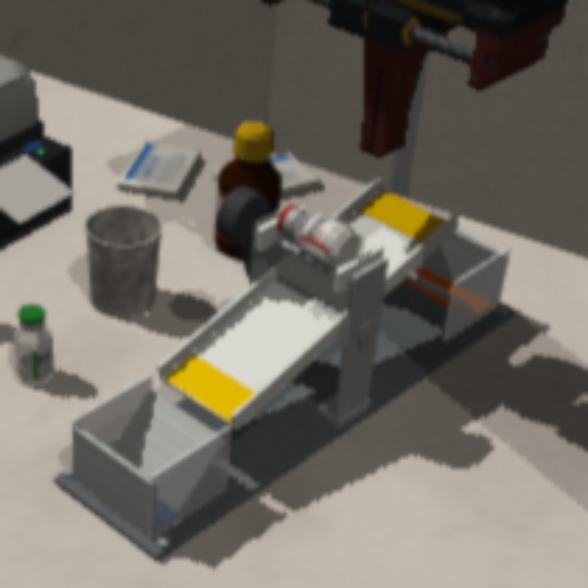

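View pics/w3.png

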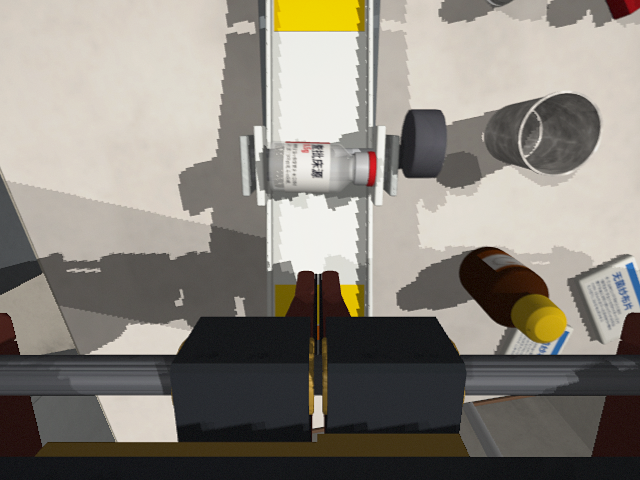

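apply_moves(commands=[[[-0.003, 0, -0.02, 0], [-0.003, 0, -0.04, 0], [-0.003, 0.001, -0.045, 0], [-0.001, 0.011, -0.045, 0], [0.001, 0.019, -0.045, 0], [0.002, 0.024, -0.045, 0], [0.002, 0.026, -0.045, 0], [0.002, 0.026, -0.045, 0]]])

```text
t: 7.0
ee_pos: [549.8, -39.6, 302.8]
orientation: [1.356, 1.107, -1.355]
ft_force: [0.0, -0.3, -0.2]
width: 0.3
```

```bash
python3 - <<'E'
from h import *
o=readout.get_obs();print(o['ee_pos'],o['ft_force'],o['width'])
im=snap('scene','s4')
cv2.imwrite('pics/s4z.png',cv2.resize(im['color'][130:340,280:490,::-1],None,fx=2.8,fy=2.8))
snap('wrist','w4')
E
```

```text
[549.8019395  -39.58674488 302.83654708] [ 0.01519426 -0.30921426 -0.19849424] 0.32332645158034157
```

View pics/s4z.png

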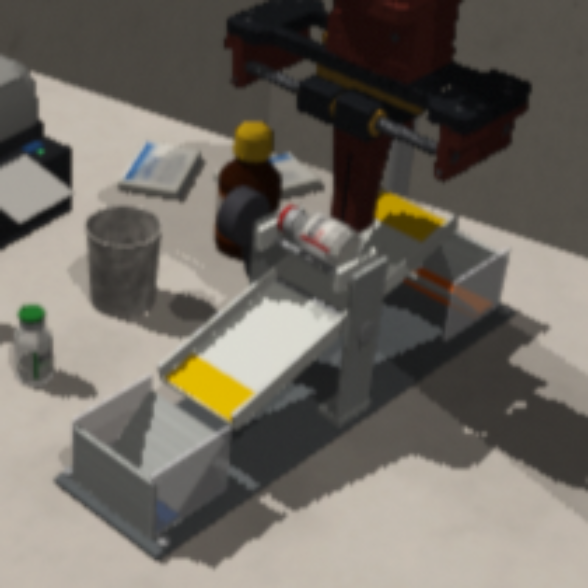

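View pics/w4.png

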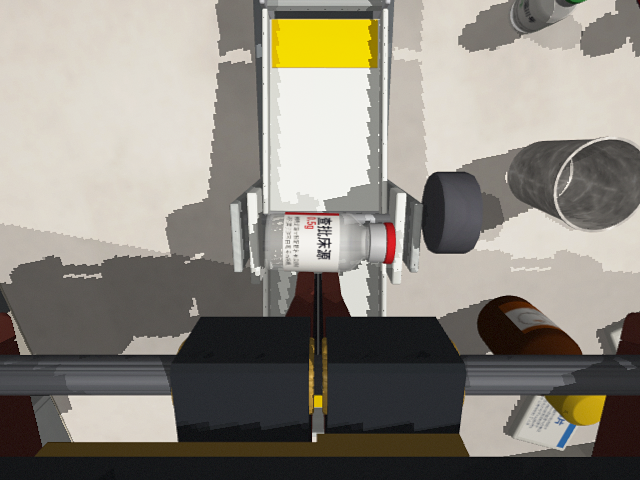

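apply_moves(commands=[[[0.001, 0.004, 0, 0], [0.0015, 0.008, 0, 0], [0.0025, 0.012, 0, 0], [0.003, 0.0155, 0, 0], [0.004, 0.0185, 0, 0], [0.0045, 0.0215, 0, 0], [0.005, 0.024, 0, 0], [0.005, 0.024, 0, 0]]])

```text
t: 8.1
ee_pos: [554.8, -15.6, 302.7]
orientation: [1.356, 1.107, -1.356]
ft_force: [-0.0, 0.3, -0.3]
width: 0.1
```

```bash
python3 - <<'E'
from h import *
o=readout.get_obs();print(o['ee_pos'],o['ft_force'],o['width'])
im=snap('scene','s5')
cv2.imwrite('pics/s5z.png',cv2.resize(im['color'][130:340,280:490,::-1],None,fx=2.8,fy=2.8))
E
```

```text
[554.81245345 -15.57674347 302.67905456] [-0.04294508  0.30078538 -0.28602555] 0.08294809658908353
```

View pics/s5z.png

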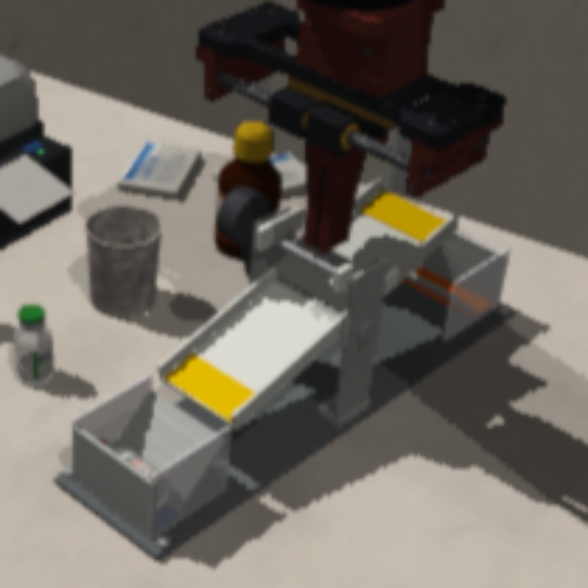

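The vial has left the cradle and appears to be in the left tray. I'm raising the arm straight up and clear before checking.

apply_moves(commands=[[[0, 0, 0.03, 0], [0, 0, 0.07, 0], [0, 0, 0.11, 0], [-0.02, -0.05, 0.12, 0], [-0.04, -0.1, 0.12, 0], [-0.06, -0.15, 0.12, 0], [-0.07, -0.18, 0.12, 0], [-0.07, -0.18, 0.12, 0]]])

```text
t: 9.15
ee_pos: [484.0, -197.4, 422.8]
orientation: [1.358, 1.105, -1.358]
ft_force: [0.3, 0.2, -0.7]
width: 0.4
```

```bash
python3 - <<'E'
from h import *
o=readout.get_obs();print(o['t'],o['ee_pos'],o['ft_force'])
im=snap('scene','s6'); a=im['color'][130:340,280:490,::-1]
t=snap('top','t6'); b=t['color'][180:330,265:480,::-1]
cv2.imwrite('pics/s6z.png',cv2.resize(a,None,fx=2.8,fy=2.8)); cv2.imwrite('pics/t6z.png',cv2.resize(b,None,fx=3.7,fy=3.7))
for c in['scene','top']:
  for l in['vial','vial_middle','left_tray','gate_left_end','gate_right_end','iodine_bottle','steel_cup','green_vial']:
    print(c,l,[(np.round(d['position']),round(d['conf'],2)) for d in models.place_of(c,l)[:2]])
E
```

```text
9.15 [ 484.03946126 -197.41511818  422.77509403] [ 0.28075642  0.18895404 -0.71322887]
scene vial [(array([572., 146.,  21.]), 0.55)]
scene vial_middle [(array([594., 140.,  21.]), 0.44)]
scene left_tray [(array([590., 138.,   9.]), 0.66)]
scene gate_left_end []
scene gate_right_end [(array([ 542., -103.,  102.]), 0.92)]
scene iodine_bottle [(array([ 683., -146.,    1.]), 0.66)]
scene steel_cup [(array([717., -29.,   1.]), 0.67), (array([ 542., -103.,  103.]), 0.23)]
scene green_vial [(array([715.,  77.,  -0.]), 0.94)]
top vial [(array([565., 143.,  27.]), 0.79)]
top vial_middle [(array([596., 142.,  20.]), 0.54)]
top left_tray [(array([593., 144.,  11.]), 0.85)]
top gate_left_end [(array([578.,  71.,  56.]), 0.85)]
top gate_right_end []
top iodine_bottle [(array([ 684., -150.,    1.]), 0.65)]
top steel_cup [(array([722., -33.,  -4.]), 0.62)]
top green_vial [(array([715.,  78.,   2.]), 0.5)]
```

View pics/s6z.png

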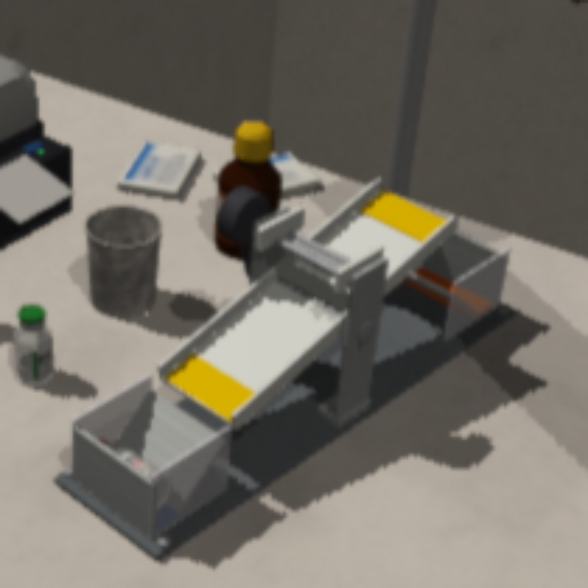

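View pics/t6z.png

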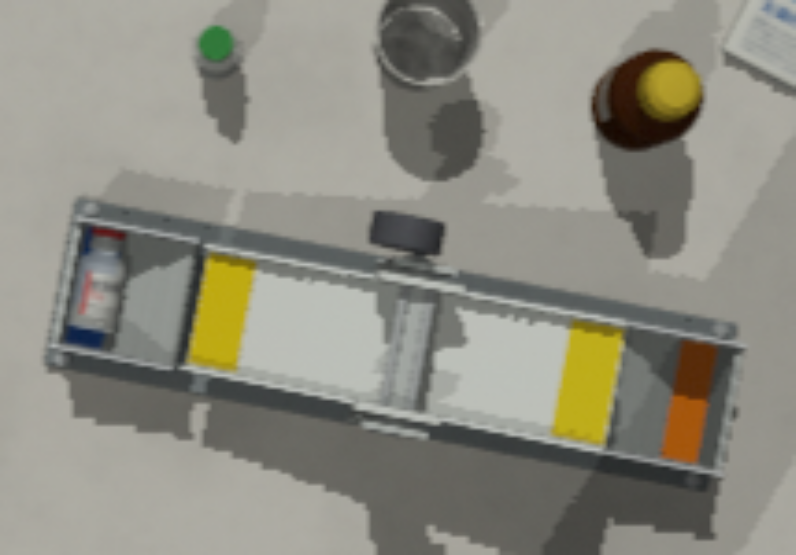

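```bash
python3 -c "
from workcell import workorder; print(workorder.close_job())"
```

```text
the job is handed in; nothing more can be done
None
```

The job is done and handed in at about 9.2 s of the 48 s allowed. With the gripper shut, I pressed the raised left pad down until the gate rocked over and stayed left-side down. I then pushed the red-capped vial off the cradle towards the left, and it rolled by itself down the chute into the left (blue) tray.

- **Vial:** in the last top picture it lies across the blue mat. The networks put its middle at about (595, 141, 20) mm, within about 4 mm of where it should rest.
- **Gate:** its left end reads 56 mm high and its right end 102 mm, so it is on the left stop.
- **Other things:** the green vial, bottle and cup are where they started, within the measuring error.
- **Robot:** it was clear of the sorter at hand-in, and the wrist force was around 1 N in every reading after a move.

The top camera put the vial's bottom at z = 27 mm and the scene camera at 21 mm. I put that difference down to measuring error, as the vial looks flat in the top picture. In the last pictures each gate end was found by one camera only.

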